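# Centre-punch the drill spot of a bracket blank at the lab bench

### The arm

A 6-joint arm with a two-finger parallel gripper is mounted at the origin on the work surface. World frame = base frame: x ahead of the robot, y to its left, z up, the work surface at z = 0. Lengths are in m, angles in degrees, forces in N, time in s.
With the tool pointing down it reaches from about 0.4 to 0.825 m from the base axis. Payload 7 kg.
Tool frame: the origin (TCP) lies between the finger pads; the fingertips stand 22 mm ahead of it and the grasp point (between the pads) lies 3 mm ahead of it; z points along the fingers, y is the direction in which the jaws open and shut (so a half turn about z gives the same grasp; the last joint's range is limited). The gripper opens to 88 mm and grips with 3 to 60 N. Pads are 19 mm wide; open, the fingers measure 130 mm over their backs; the gripper's body (78 mm by 193 mm) begins 47 mm behind the grasp point.
Start: joints at [85.778, 20.546, 0.682, 0, -70.136, -16.507], TCP at [0.239, 0.631, 0.249] pointing down, gripper open.
Joint ranges: [-176.03, 176.03], [-82.01, 121.73], [-58.28, 71.71], [-173.87, 95.51], [-174.79, -0.11], [-173.66, 173.66]. Speed limits (degrees/s): [136.94, 136.94, 172.46, 180, 180, 180].

### API

Orientations are given as [roll, pitch, yaw] about the fixed x, y, z axes, in that order (R = Rz(yaw) Ry(pitch) Rx(roll)).
In Python, from plant import telemetry, cams, r gives the robot as it stands.
- The arm moves only by the tool carry_out, never from a script. Its argument "commands" is one flat list of numbers, 5 for each row, row after row: the shift along the world's x, y, z as a fraction of full scale, then the turn about the world's z as a fraction of full scale, then the gripper's target within -1 to 1 (shut at 1, half-way at 0, fully open at -1). In form: [x, y, z, turn, claw, x, y, z, turn, claw, ...]. A call has 1 to 8 rows; each row shifts and turns the commanded pose from where the row before left it; what a row does not reach is not made up. Full scale, the value 1, is 0.04 m for a shift and 4 degrees for a turn. A row lasts 1/10 s, in which the tool goes at most 50 mm and 8.59 degrees, less where a joint would pass 70% of its speed; a pose out of reach is approached as far as the arm can. A call with a number of a shift or a turn outside -1 to 1 is refused whole. A call with a gripper value outside its range is refused whole. The fingers move at their own pace and stop on an object; "grip_force" is the grip in N (left out, the last holds). Time passes only in rows, so rows that do not move let the fingers close. It gives the time, the measured TCP pose, the force and the opening at its end, in the units of the state.
- telemetry.get_state(): the state, without advancing time (a new reading comes with each control period).
- cams.capture(name): name is "side" or "top"; returns a dict with "frame" (384x512x3 uint8, red, green, blue), "camera_matrix" (3x3 intrinsics, pixels), "k1" (the pictures are not rectified: a ray, as slopes to the right and down, at radius r is drawn at 1 + k1 r^2 times it, then the intrinsics apply), "camera_from_world" (4x4, takes a point from world to camera coordinates). Camera axes: x right, y down, z forward; pixel columns grow to the right and rows downward; lengths in m; the calibration is good to about 2 mm. A picture is of the moment at which its call begins. There is no depth.
- r.close_job(): hands the job in, once; it reports no verdict.
The state is a dict: "time_s": time; "joints": joint angles; "qd": joint speeds; "joint_torque": joint torques, N m; "tcp_pos": TCP position; "eef_rot": TCP orientation; "contact_force": force on the tool from outside, world axes, zero at the start; "moment": the same for the moment, N m; "gripper_width": finger opening in m.
Only numpy, scipy, OpenCV 4.12 (cv2) and the standard library are available. Lean on these libraries where they do the work, as an engineer would, in place of code of your own. Each camera call takes 0.05 s, during which the arm holds its last target. There are 200 camera calls.

### The job

Take the steel spring-loaded centre punch out of the tube rack, set its point in the small dimple of the clamped aluminium bracket blank and press it straight down, slowly, until its hidden spring snaps and the little pin pops out of its cap. Stop pushing as soon as it has snapped: do not press harder than the spring itself asks, and do not fire the punch anywhere else. Then stand it back upright, fully down on its flange, in a large hole of the rack, and leave the deburring tool and the tubes where they are.

Things in the scene. Friction and masses are not known exactly. Their poses are not given: they have to be found in the camera images.
- punch_grip (a point): Centre punch, the tool with the straight dark barrel and bright steel cap, upright in a large rack hole. Point: on its axis, mid-barrel (grip here); z up to the cap. Barrel 17 mm dia., -32 to +30 mm from here; cap 20 mm dia., up to +38; flange 26 mm dia., underside at -36 (rests on the rack); below it a 13 mm dia. body to -58, then a 6 mm nose to -84. About 0.2 kg.
- punch_tip (a point): Point of the nose (5 mm cone, 2 mm flat end). Nose slides up into the barrel: 1.5 N plus 0.15 N/mm. After 2 to 16 mm of travel (hidden, differs each time) it meets the trigger: the push rises over some 2 mm to 9 to 12 N in all, falls in the next 1.5 mm to 2 to 5 N, and the spring has snapped. Some 1 mm beyond, it bottoms out and the force climbs at 4 N/mm or more.
- punch_pin (a joint): Thin 6 mm pin in the punch's cap: 0 m = flush with the cap (cocked), 0.0036 m = stands out of the cap (spring has snapped). It stays out. Pushed out only from inside, when the nose is pressed in.
- rack: White plastic tube rack, fixed block 75 (own x) by 270 (own y) by 62 mm high; origin: centre of its underside. One row of holes, 55 mm deep, at x = 0: three large, 18 mm dia., at y = -90, 0 and +90 mm; two for tubes, 15.5 mm dia., at y = -45 and +45 mm. The punch stands in one end hole, the deburring tool in the other; the middle one is empty.
- deburrer_mid (a point): Deburring tool with a bulging grey plastic handle 68 mm tall and a black 24 mm flange, standing in the other end hole; this point is on its axis half-way up the handle. Leave alone.
- tube1_cap (a point): Capped glass sample tube, 15 mm across the cap, standing in the tube hole at y = -45 mm, its top 27 mm above the rack. This point is in its cap. Leave alone.
- tube2_cap (a point): The same kind of tube in the tube hole at y = +45 mm. Leave alone.
- jig: Dark steel marking block, fixed, 100 (own x) by 150 (own y) by 25 mm high, origin: centre of its underside. On it the aluminium bracket blank, 50 by 120 by 8 mm, top at 33 mm, held at its -y end by two clamps (y = -48 mm, up to 52 mm high). A 15 mm round recess near the blank's middle is not the drill spot.
- dimple (a point): The drill spot: the small round dimple of 7 mm diameter, 4 mm deep with a flat floor, in the top of the blank, near its free end, where two scribed lines cross. This point is at the centre of its mouth, level with the blank's top.
There are look-alikes about, which are no part of the job. What is shaped like the part that bears punch_grip but blue or purple is not meant.

How it is judged:
By the outcome, as a careful person would: the job done as asked, in the order asked, and still so for the second after the job is handed in, with the robot touching nothing.
It also fails if it takes over 72 s, if anything falls off the work surface, if the arm or the gripper's body presses on something with over 40 N, if the wrist force passes 120 N, or if a joint passes its speed limit or range.

## Working session

There is one attempt and no reset: what is moved stays moved. The work goes in short steps, Python scripts to look and compute and a tool call to move; the robot and the scene stay as the last step left them, time stands still between calls to the robot, and variables do not carry over. Pictures are saved under pics/ and viewed, about 8 in all and at most 12, crops included, and the job is handed in when it is done.

Besides the shell and the picture viewer there is one more tool, called after "Request:" as name(argument=value, ...), one argument or row to a line, values as JSON. carry_out: Moves the arm, as the interface text tells. Shift numbers are shares of 0.04 m and turn numbers shares of 4 degrees, none past 1 either way. Its arguments: {"type":"object","properties":{"commands":{"type":"array"},"grip_force":{"type":"number"}},"required":["commands"]}

```bash
ls; mkdir -p pics; cat > h.py <<'E'
import numpy as np, cv2
from plant import telemetry, cams, r
def cap(n):
    c=cams.capture(n); c={k:(np.array(v) if k!='k1' else v) for k,v in c.items()}; return c
def ray(c,u,v):
    K=c['camera_matrix']; d=np.array([c['k1'],0,0,0,0],float)
    # distortion is on slopes: 1+k1 r^2
    p=cv2.undistortPoints(np.array([[[u,v]]],float),K,d)[0,0]
    T=c['camera_from_world']; R=T[:3,:3]; o=-R.T@T[:3,3]
    w=R.T@np.array([p[0],p[1],1]); return o,w/np.linalg.norm(w)
def onz(c,u,v,z):
    o,w=ray(c,u,v); return o+w*(z-o[2])/w[2]
def proj(c,P):
    T=c['camera_from_world']; q,_=cv2.projectPoints(np.array(P,float).reshape(-1,1,3),cv2.Rodrigues(T[:3,:3])[0],T[:3,3],c['camera_matrix'],np.array([c['k1'],0,0,0,0],float)); return q[:,0]
def save(c,n): cv2.imwrite('pics/'+n,cv2.cvtColor(c['frame'],cv2.COLOR_RGB2BGR))
E
python3 - <<'E'
from h import *
import pickle
s=telemetry.get_state();print(s)
for n in('top','side'):
    c=cap(n);save(c,n+'0.png');pickle.dump(c,open(n+'0.pkl','wb'))
    T=c['camera_from_world'];print(n,-T[:3,:3].T@T[:3,3],c['camera_matrix'][0,0],c['k1'])
E
```

```text
pics
{'time_s': 0.0, 'joints': array([ 8.57783783e+01,  2.05911474e+01,  6.32275818e-01, -1.87449001e-02,
       -7.01360551e+01, -1.65078729e+01]), 'qd': array([-0.00584771, -0.02921997,  0.06424429, -0.04101246, -0.08340222,
       -0.0746408 ]), 'joint_torque': array([-1.84541437e-03, -5.82711983e+01,  2.93053079e+01,  6.99680284e+00,
        6.86382395e-03, -1.73519720e-04]), 'tcp_pos': array([0.23877869, 0.63085892, 0.24761886]), 'eef_rot': array([ 1.79903979e+02, -1.00806134e-02, -2.07358701e+01]), 'contact_force': array([-0.70327392,  0.18830207,  0.00194424]), 'moment': array([-0.01021438,  0.025886  , -0.00166593]), 'gripper_width': 0.08754959019319442}
top [0.38736096 0.03839675 0.77027933] 353.53593248950386 -0.08973643491835587
side [ 0.35528338 -0.52539732  0.53796716] 404.5212351241726 -0.045719927115894426
```

View pics/top0.png

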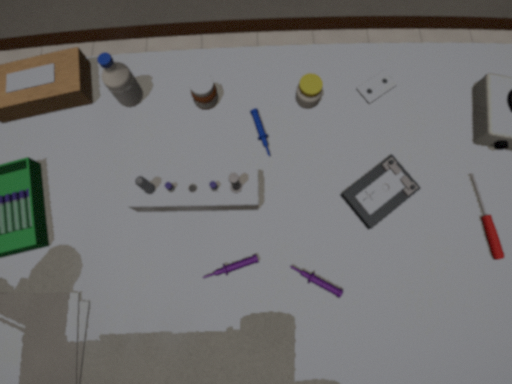

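View pics/side0.png

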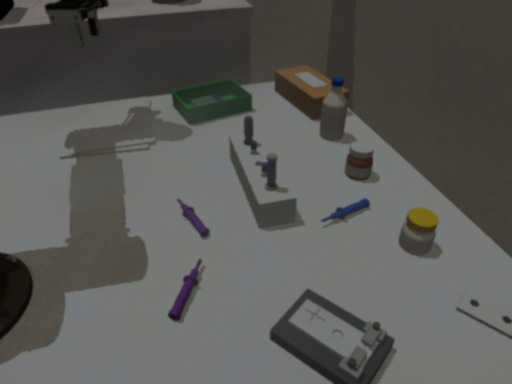

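Candidates for the punch:
- Upright tool at the rack's right end: top (236,182), side (271,170). It has a dark barrel and a bright cap.
- Upright tool at the left end: top (146,185), side (249,128). It is bulging grey, so likely the deburrer.
- Blue tool lying at top (261,132), and purple ones at (231,267) and (317,280). Excluded by colour.

I'm choosing the right-end one and checking it in a close crop.

```bash
python3 - <<'E'
import pickle,cv2,numpy as np
t=pickle.load(open('top0.pkl','rb'))['frame'];s=pickle.load(open('side0.pkl','rb'))['frame']
f=lambda a,x,y,w,h,k:cv2.resize(a[y:y+h,x:x+w],(w*k,h*k),interpolation=cv2.INTER_CUBIC)
a=f(t,125,160,140,60,4)     # 560x240
b=f(s,225,105,80,115,3)    #240x345
c=f(t,335,150,90,85,4)[:340] #360x340
out=np.zeros((590,800,3),np.uint8);out[:240,:560]=a;out[245:245+345,:240]=b;out[245:585,250:610]=c
out=np.clip(out*1.5,0,255).astype(np.uint8)
cv2.imwrite('pics/crop1.png',out[:,:,::-1])
E
```

```text
(no output)
```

View pics/crop1.png

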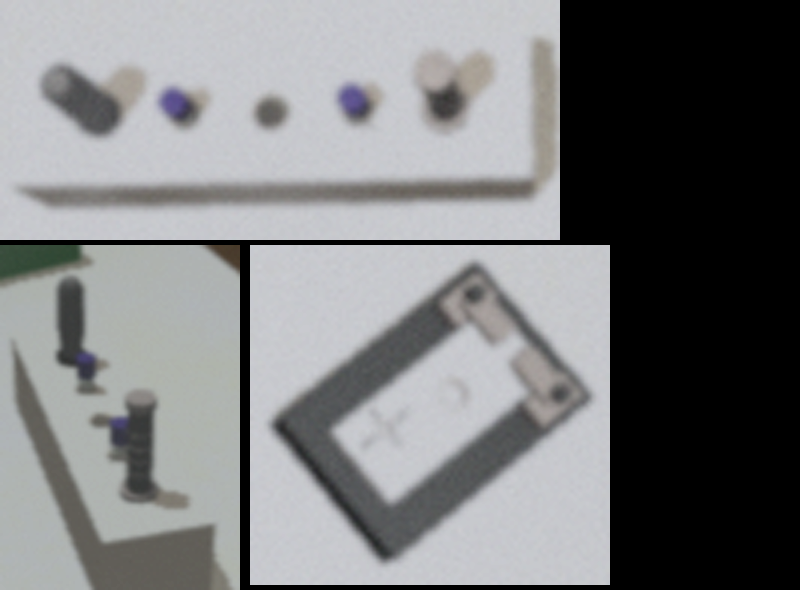

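The crop confirms it. The right-end tool has a straight dark barrel, bright cap (crop 435,70) and flange, and the left one is bulging grey. The cross with the dimple is at crop (385,427) and the round recess at (453,392).

```bash
python3 - <<'E'
from h import *
import pickle
t=pickle.load(open('top0.pkl','rb'));s=pickle.load(open('side0.pkl','rb'))
g=lambda X,Y,ox,oy,x0,y0,k:((X-ox+.5)/k-.5+x0,(Y-oy+.5)/k-.5+y0)
A=lambda X,Y:g(X,Y,0,0,125,160,4); C=lambda X,Y:g(X,Y,250,245,335,150,4); B=lambda X,Y:g(X,Y,0,245,225,105,3)
for n,p,z in [('cap',A(436,69),.136),('flange',A(445,113),.064),('tubeR',A(352,98),.089),('hole',A(270,112),.062),('tubeL',A(175,102),.089),('deb top',A(60,82),.134),
 ('dimple',C(385,427),.033),('recess',C(452,392),.033),('b1',C(332,432),.033),('b2',C(392,503),.033),('j1',C(278,425),.025),('j2',C(390,553),.025),('j3',C(475,265),.025),('j4',C(588,397),.025)]:
    print(n,np.round(onz(t,*p,z),4))
for n,p,z in [('cap',B(141,397),.136),('flange',B(139,491),.064),('deb',B(70,283),.134)]: print('side',n,np.round(onz(s,*p,z),4))
# sub-pixel: dimple in side
f=s['frame'];cv2.imwrite('pics/crop2.png',cv2.resize(f[285:375,265:400],None,fx=5,fy=5,interpolation=cv2.INTER_CUBIC)[:,:,::-1])
E
```

```text
cap [0.567  0.0819 0.136 ]
flange [0.5637 0.0829 0.064 ]
tubeR [0.5673 0.1275 0.089 ]
hole [0.5689 0.1737 0.062 ]
tubeL [0.5694 0.2164 0.089 ]
deb top [0.5697 0.2598 0.134 ]
dimple [ 0.5421 -0.1995  0.033 ]
recess [ 0.5598 -0.2388  0.033 ]
b1 [ 0.5407 -0.1703  0.033 ]
b2 [ 0.5007 -0.1984  0.033 ]
j1 [ 0.5477 -0.1433  0.025 ]
j2 [ 0.4751 -0.1968  0.025 ]
j3 [ 0.6344 -0.2649  0.025 ]
j4 [ 0.5553 -0.3186  0.025 ]
side cap [0.5664 0.0826 0.136 ]
side flange [0.5661 0.0816 0.064 ]
side deb [0.5677 0.2497 0.134 ]
```

View pics/crop2.png

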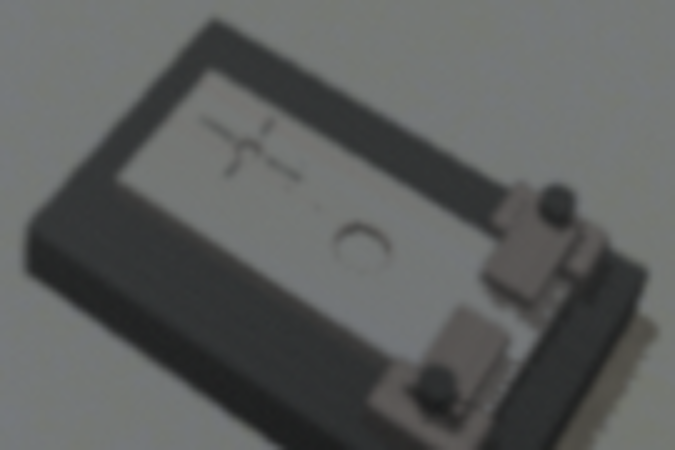

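The side crop shows the same cross and dimple at (250,153), about px (314.6,315.2), with the larger recess at (362,247). Both views put the punch near (0.566, 0.082), and the dimple near (0.542, -0.200). I'm moving above the punch with the jaws opening along x, clear of the tubes.

Request:
carry_out(
  commands=[0.454, -0.7625, 0, -0.9625, -1, 0.454, -0.7625, 0, -0.9625, -1, 0.454, -0.7625, 0, -0.9625, -1, 0.454, -0.7625, 0, -0.9625, -1, 0.454, -0.7625, 0, -0.9625, -1, 0.454, -0.7625, 0, -0.9625, -1, 0.454, -0.7625, 0, -0.9625, -1, 0.454, -0.7625, 0, -0.9625, -1],
)

```text
time_s: 0.9
tcp_pos: [0.3846, 0.3858, 0.2483]
eef_rot: [180.0, -0.0, -51.7]
contact_force: [0.8, -0.1, 0.8]
gripper_width: 0.0874
```

Request:
carry_out(
  commands=[0.454, -0.7625, 0, -0.9625, -1, 0.454, -0.7625, 0, -0.9625, -1, 0.454, -0.7625, 0, -0.9625, -1, 0.454, -0.7625, 0, -0.9625, -1, 0.454, -0.7625, 0, -0.9625, -1, 0.454, -0.7625, 0, -0.9625, -1, 0.454, -0.7625, 0, -0.9625, -1, 0.454, -0.7625, 0, -0.9625, -1],
)

```text
time_s: 1.7
tcp_pos: [0.5298, 0.1419, 0.2484]
eef_rot: [180.0, -0.0, -82.5]
contact_force: [0.5, 0.3, 0.0]
gripper_width: 0.0875
```

Request:
carry_out(
  commands=[0.454, -0.7625, 0, -0.9625, -1, 0.454, -0.7625, 0, -0.9625, -1, 0, 0, 0, 0, -1, 0, 0, 0, 0, -1, 0, 0, 0, 0, -1],
)

```text
time_s: 2.2
tcp_pos: [0.5654, 0.0826, 0.2483]
eef_rot: [180.0, -0.0, -90.0]
contact_force: [-0.2, -0.3, -0.5]
gripper_width: 0.0875
```

```bash
python3 - <<'E'
from h import *
import pickle
s=telemetry.get_state();print(s['tcp_pos'],s['eef_rot'],s['joints'],s['contact_force'],s['time_s'])
c0=pickle.load(open('side0.pkl','rb'));t=pickle.load(open('top0.pkl','rb'))
print(np.round(onz(c0,314.6,315.2,.033),4))
# dimple by triangulation of both
E
```

```text
[0.56543052 0.08257305 0.24830475] [ 1.79969616e+02 -1.09190356e-03 -8.99953795e+01] [ 2.79118187e+01  1.08746160e+01 -1.26720974e+01 -1.44569676e-02
 -6.64806487e+01 -2.79014262e+01] [-0.20247492 -0.34399939 -0.52198089] 2.2
[ 0.5406 -0.2008  0.033 ]
```

Request:
carry_out(
  commands=[0, 0, -0.7, 0, -1, 0, 0, -0.7, 0, -1, 0, 0, -0.7, 0, -1, 0, 0, -0.7, 0, -1, 0, 0, -0.5, 0, -1, 0, 0, -0.38, 0, -1, 0, 0, 0, 0, -1, 0, 0, 0, 0, -1],
)

```text
time_s: 3.0
tcp_pos: [0.5657, 0.0831, 0.1018]
eef_rot: [-180.0, -0.0, -89.9]
contact_force: [0.8, -0.1, 0.9]
gripper_width: 0.0876
```

Request:
carry_out(
  commands=[0, 0, 0, 0, 0.3, 0, 0, 0, 0, 0.5, 0, 0, 0, 0, 1, 0, 0, 0, 0, 1, 0, 0, 0, 0, 1, 0, 0, 0, 0, 1, 0, 0, 0, 0, 1, 0, 0, 0, 0, 1],
  grip_force=50,
)

```text
time_s: 3.8
tcp_pos: [0.5658, 0.0822, 0.1013]
eef_rot: [180.0, -0.0, -90.0]
contact_force: [0.3, 0.3, -0.0]
gripper_width: 0.0292
```

```bash
python3 - <<'E'
from h import *
s=telemetry.get_state();print(s['tcp_pos'],s['eef_rot'],s['contact_force'],s['gripper_width'])
c=cap('side');save(c,'side1.png')
E
```

```text
[0.56580426 0.08222569 0.10133839] [ 1.79995499e+02 -2.27875901e-03 -9.00352716e+01] [ 0.32133632  0.32861264 -0.04740476] 0.029181697853043725
```

View pics/side1.png

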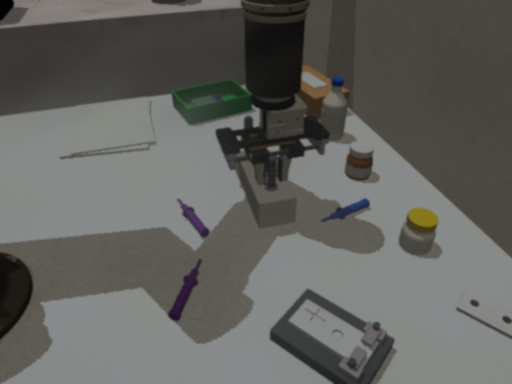

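The fingers straddle the punch at (270,172) and are still closing (29 mm opening).

Request:
carry_out(
  commands=[0, 0, 0, 0, 1, 0, 0, 0, 0, 1, 0, 0, 0, 0, 1, 0, 0, 0, 0, 1, 0, 0, 0, 0, 1, 0, 0, 0, 0, 1],
)

```text
time_s: 4.45
tcp_pos: [0.5658, 0.0823, 0.1013]
eef_rot: [180.0, -0.0, -90.0]
contact_force: [0.0, 0.0, -0.8]
gripper_width: 0.0164
```

Request:
carry_out(
  commands=[0, 0, 0.1, 0, 1, 0, 0, 0.2, 0, 1, 0, 0, 0.4, 0, 1, 0, 0, 0.5, 0, 1, 0, 0, 0.5, 0, 1, 0, 0, 0.5, 0, 1, 0, 0, 0.3, 0, 1, 0, 0, 0, 0, 1],
)

```text
time_s: 5.25
tcp_pos: [0.5667, 0.0826, 0.2035]
eef_rot: [-179.8, 0.1, -90.0]
contact_force: [1.3, 0.7, -2.0]
gripper_width: 0.0165
```

Request:
carry_out(
  commands=[-0.05, -0.4, 0, 0, 1, -0.08, -0.9, 0, 0, 1, -0.08, -0.9, 0, 0, 1, -0.08, -0.9, 0, 0, 1, -0.08, -0.9, 0, 0, 1, -0.08, -0.9, 0, 0, 1, -0.08, -0.9, 0, 0, 1, -0.08, -0.9, 0, 0, 1],
)

```text
time_s: 6.05
tcp_pos: [0.54, -0.1875, 0.2]
eef_rot: [179.9, 0.0, -90.0]
contact_force: [0.5, 0.4, -2.1]
gripper_width: 0.016
```

Request:
carry_out(
  commands=[-0.02, -0.37, -0.2, 0, 1, 0, 0, -0.4, 0, 1, 0, 0, -0.5, 0, 1, 0, 0, -0.2, 0, 1, 0, 0, 0, 0, 1, 0, 0, 0, 0, 1, 0, 0, 0, 0, 1],
)

```text
time_s: 6.75
tcp_pos: [0.5412, -0.2004, 0.1502]
eef_rot: [-179.9, -0.0, -90.0]
contact_force: [-0.8, 0.0, -2.3]
gripper_width: 0.0168
```

```bash
python3 - <<'E'
from h import *
import pickle
s=telemetry.get_state();print(s['tcp_pos'],s['eef_rot'],s['contact_force'],s['gripper_width'])
o=[]
for n in('side','top'):
    c=cap(n);pickle.dump(c,open(n+'2.pkl','wb'))
    p=proj(c,[s['tcp_pos']-[0,0,.06]])[0];print(n,p)
    x,y=int(p[0])-30,int(p[1])-35
    if n=='top': print(proj(c,[[.5413,-.2002,.033]]))
    print(x,y)
    o.append(cv2.resize(c['frame'][y:y+90,x:x+65],None,fx=6,fy=6,interpolation=cv2.INTER_CUBIC))
cv2.imwrite('pics/tip2.png',np.clip(np.hstack(o)*1.6,0,255).astype(np.uint8)[:,:,::-1])
E
```

```text
[ 0.54122477 -0.20039401  0.1502025 ] [-1.79924594e+02 -1.39814892e-02 -8.99943463e+01] [-0.7541805   0.01253691 -2.29255852] 0.0168014341083274
side [318.37019626 289.782257  ]
288 254
top [377.22104083 189.25880736]
[[368.75411749 195.48154168]]
347 154
```

View pics/tip2.png

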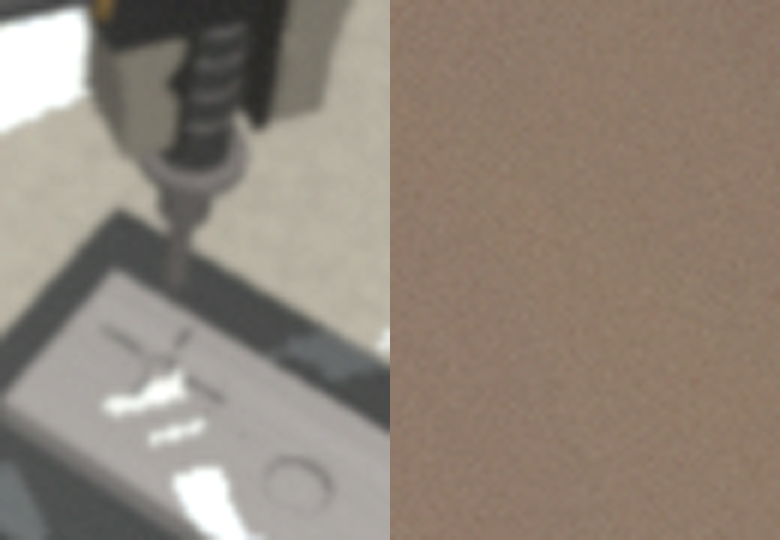

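The side half shows the barrel, flange (195,165), nose and tip (~176,288), with the dimple cross at (163,362). The arm hides the top view. Next I compare the axis with the vertical expected at the TCP.

```bash
python3 - <<'E'
from h import *
import pickle
c=pickle.load(open('side2.pkl','rb'))
t=np.array([.54122,-.20039,.15020]);g=t-[0,0,.003]
for k in (0,-.02,-.034,-.038,-.058,-.07,-.084):
    p=proj(c,[g+[0,0,k]])[0];print(k,((p-[288,254]+.5)*6-.5).round(1))
for P in ([.5413,-.2002,.033],[.5421,-.1995,.033],[.5406,-.2008,.033]): print(((proj(c,[P])[0]-[288,254]+.5)*6-.5).round(1))
# nose centres per row from the darkest columns
f=cv2.resize(c['frame'][254:344,288:353],None,fx=6,fy=6,interpolation=cv2.INTER_CUBIC).astype(float).sum(2)
for y in range(195,305,8):
    r_=f[y,130:235];print(y,' '.join('%d'%v for v in r_[::6]))
E
```

```text
0 [208.2  47.1]
-0.02 [199.6 109.3]
-0.034 [193.8 151.2]
-0.038 [192.2 162.9]
-0.058 [184.3 220. ]
-0.07 [179.7 253. ]
-0.084 [174.5 290.5]
[163.7 366.9]
[165.6 363.9]
[162.1 369.6]
195 318 324 324 324 289 213 168 167 172 175 181 180 186 198 232 263 286 308
203 316 325 330 323 284 209 164 159 172 172 171 171 174 206 274 310 319 321
211 262 298 315 318 289 225 174 166 169 171 174 170 176 224 296 321 324 325
219 168 200 238 280 294 265 216 179 168 170 175 184 212 268 315 325 324 324
227 139 144 161 194 235 257 235 192 170 174 195 240 285 316 323 322 318 321
235 141 141 142 146 158 181 187 174 168 179 225 290 324 328 326 323 321 324
243 142 147 143 142 142 146 148 162 174 184 232 290 319 326 326 326 326 324
251 143 144 142 145 140 141 150 165 172 178 199 237 277 304 317 324 331 330
259 142 144 144 145 145 146 156 167 171 167 158 163 188 224 262 297 319 329
267 156 147 144 138 144 147 156 169 174 163 150 141 143 149 171 215 261 291
275 206 174 151 144 145 147 159 170 173 165 146 141 142 139 143 150 173 203
283 276 242 200 170 152 146 153 164 165 155 149 143 142 141 143 139 142 147
291 304 296 276 251 219 191 167 156 152 145 145 142 142 142 141 143 140 140
299 302 301 304 301 291 266 228 188 163 148 143 138 138 143 142 143 142 142
```

The nose lies on the TCP axis to within about 0.1 px. Now I refine the dimple by fitting the two scribed lines in both initial pictures.

```bash
python3 - <<'E'
from h import *
import pickle
for n in ('top','side'):
    c=pickle.load(open(n+'0.pkl','rb'));g=cv2.medianBlur(c['frame'],1).astype(float).sum(2)
    yaw=np.arctan2(.5598-.5421,-(-.2388+.1995)); e1=np.array([np.sin(yaw),-np.cos(yaw)])
    e1=np.array([.0177,-.0393]);  # from recess direction, rough
    e1=np.array([.6344-.5477,-.2649+.1433])+np.array([.5553-.4751,-.3186+.1968]);e1/=np.linalg.norm(e1)
    e2=np.array([-e1[1],e1[0]])
    ctr=np.array([.5413,-.2002])
    u0=proj(c,[[*ctr,.033]])[0].astype(int)
    pts=[];d=[]
    for v in range(u0[1]-22,u0[1]+23):
        for u in range(u0[0]-22,u0[0]+23):
            P=onz(c,u,v,.033)[:2]-ctr;pts.append((P@e1,P@e2));d.append(g[v,u])
    pts=np.array(pts)*1e3;d=np.array(d)
    m=(abs(pts[:,0])<16)&(abs(pts[:,1])<16);bg=np.median(d[m]);w=np.clip(bg-d-12,0,None)
    for it in range(3):
        off=np.zeros(2) if it==0 else off
        q=pts-off
        A=(abs(q[:,0])>4.5)&(abs(q[:,0])<12)&(abs(q[:,1])<3.5)
        B=(abs(q[:,1])>4.5)&(abs(q[:,1])<9)&(abs(q[:,0])<3.5)
        off=np.array([np.average(pts[B,0],weights=w[B]),np.average(pts[A,1],weights=w[A])])
    fa=np.polyfit(pts[A,0],pts[A,1],1,w=np.sqrt(w[A]));fb=np.polyfit(pts[B,1],pts[B,0],1,w=np.sqrt(w[B]))
    D=np.hypot(*(pts-off).T)<4.5
    print(n,'bg',bg,'off',off,'lines',fa,fb,'xy',ctr+(off[0]*e1+off[1]*e2)/1e3,'disc',np.average(pts[D],axis=0,weights=w[D]), 'e1',e1)
    print('arms w',[w[A&(q[:,0]>0)].sum(),w[A&(q[:,0]<0)].sum(),w[B&(q[:,1]>0)].sum(),w[B&(q[:,1]<0)].sum()])
E
```

```text
top bg 398.0 off [0.0301618  0.24766718] lines [-0.02733376  0.2500784 ] [-0.00896909  0.04173084] xy [ 0.54152132 -0.20008481] disc [ 0.92102154 -0.30374283] e1 [ 0.56552177 -0.82473337]
arms w [np.float64(94.0), np.float64(80.0), np.float64(51.0), np.float64(39.0)]
side bg 346.0 off [-1.16187254  0.29954814] lines [-0.00037524  0.29853656] [ 0.01915805 -1.12800736] xy [ 0.54088998 -0.19907236] disc [-1.60645725  0.85480352] e1 [ 0.56552177 -0.82473337]
arms w [np.float64(278.0), np.float64(413.0), np.float64(110.0), np.float64(220.0)]
```

Request:
carry_out(
  commands=[0, 0.025, -0.3, 0, 1, 0, 0, -0.2, 0, 1, 0, 0, -0.1, 0, 1, 0, 0, 0, 0, 1, 0, 0, 0, 0, 1],
)

```text
time_s: 7.35
tcp_pos: [0.5407, -0.1996, 0.1252]
eef_rot: [180.0, -0.0, -90.0]
contact_force: [1.1, 0.4, -2.0]
gripper_width: 0.0161
```

```bash
python3 - <<'E'
from h import *
import pickle
s=telemetry.get_state();print(s['tcp_pos'],s['contact_force'])
c=cap('side');pickle.dump(c,open('side3.pkl','wb'))
p=lambda P:((proj(c,[P])[0]-[290,285]+.5)*10-.5).round(0)
t=s['tcp_pos'];print('tip',p(t-[0,0,.087]),'flange',p(t-[0,0,.041]),'dim side',p([.5409,-.1991,.033]),'top',p([.5415,-.2001,.033]))
o=cv2.resize(c['frame'][285:335,290:345],None,fx=10,fy=10,interpolation=cv2.INTER_CUBIC)
cv2.imwrite('pics/tip3.png',np.clip(o*1.8,0,255).astype(np.uint8)[:,:,::-1])
E
```

```text
[ 0.54066187 -0.19959715  0.12520748] [ 1.13145255  0.39834306 -1.96619447]
tip [251. 278.] flange [278.  77.] dim side [248. 297.] top [254. 301.]
```

View pics/tip3.png

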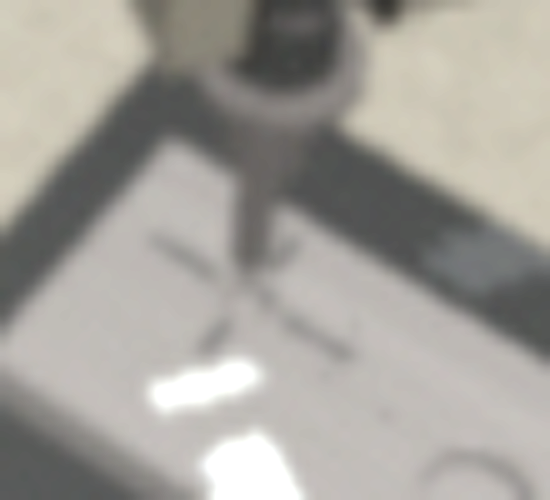

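The cross centre is at (252,296). The tip at about (248,274) sits a hair left of the (255,273) it should have, so I shift x by +0.8 mm. Then I descend slowly while watching the force.

Request:
carry_out(
  commands=[0.02, 0, 0, 0, 1, 0, 0, -0.05, 0, 1, 0, 0, -0.05, 0, 1, 0, 0, 0, 0, 1, 0, 0, 0, 0, 1],
  grip_force=60,
)

```text
time_s: 7.9
tcp_pos: [0.5413, -0.1995, 0.1213]
eef_rot: [180.0, -0.0, -90.0]
contact_force: [-0.3, -0.2, -2.3]
gripper_width: 0.0162
```

Request:
carry_out(
  commands=[0, 0, -0.025, 0, 1, 0, 0, 0, 0, 1, 0, 0, 0, 0, 1],
)

```text
time_s: 8.2
tcp_pos: [0.5414, -0.1995, 0.1204]
eef_rot: [180.0, -0.0, -90.0]
contact_force: [-0.5, -0.2, -1.3]
gripper_width: 0.0162
```

Request:
carry_out(
  commands=[0, 0, -0.025, 0, 1, 0, 0, 0, 0, 1, 0, 0, 0, 0, 1],
)

```text
time_s: 8.5
tcp_pos: [0.5414, -0.1995, 0.1193]
eef_rot: [180.0, -0.0, -90.0]
contact_force: [0.6, -0.1, -2.4]
gripper_width: 0.016
```

Request:
carry_out(
  commands=[0, 0, -0.025, 0, 1, 0, 0, 0, 0, 1, 0, 0, 0, 0, 1],
)

```text
time_s: 8.8
tcp_pos: [0.5414, -0.1995, 0.1183]
eef_rot: [180.0, -0.0, -90.0]
contact_force: [-0.4, -0.1, -2.6]
gripper_width: 0.0161
```

Request:
carry_out(
  commands=[0, 0, -0.025, 0, 1, 0, 0, 0, 0, 1, 0, 0, 0, 0, 1],
)

```text
time_s: 9.1
tcp_pos: [0.5414, -0.1995, 0.1173]
eef_rot: [180.0, 0.0, -90.0]
contact_force: [-0.0, 0.1, -1.9]
gripper_width: 0.0161
```

The tip is now about 2.7 mm below the blank's top with no contact force, so it is inside the dimple. I keep descending.

Request:
carry_out(
  commands=[0, 0, -0.025, 0, 1, 0, 0, 0, 0, 1, 0, 0, 0, 0, 1],
)

```text
time_s: 9.4
tcp_pos: [0.5414, -0.1995, 0.1164]
eef_rot: [180.0, 0.0, -90.0]
contact_force: [0.2, -0.3, -1.6]
gripper_width: 0.0162
```

Request:
carry_out(
  commands=[0, 0, -0.025, 0, 1, 0, 0, 0, 0, 1, 0, 0, 0, 0, 1],
)

```text
time_s: 9.7
tcp_pos: [0.5415, -0.1996, 0.1155]
eef_rot: [-180.0, -0.0, -90.0]
contact_force: [-0.4, -0.7, 0.6]
gripper_width: 0.016
```

Request:
carry_out(
  commands=[0, 0, -0.025, 0, 1, 0, 0, 0, 0, 1, 0, 0, 0, 0, 1],
)

```text
time_s: 10.0
tcp_pos: [0.5415, -0.1996, 0.1144]
eef_rot: [-180.0, -0.0, -90.0]
contact_force: [-1.5, 0.3, 0.4]
gripper_width: 0.0165
```

```bash
python3 - <<'E'
from h import *
import pickle
F=[];c=cap('side')
for i in range(4): F.append(np.r_[telemetry.get_state()['contact_force'],telemetry.get_state()['tcp_pos']]);cap('side')
print(np.mean(F,0).round(4))
t=np.mean(F,0)[3:]
p=lambda P:((proj(c,[P])[0]-[290,285]+.5)*10-.5).round(0)
print('tip',p([t[0],t[1],.029]))
o=cv2.resize(c['frame'][285:335,290:345],None,fx=10,fy=10,interpolation=cv2.INTER_CUBIC)
cv2.imwrite('pics/tip4.png',np.clip(o*1.8,0,255).astype(np.uint8)[:,:,::-1])
E
```

```text
[ 0.1596  0.0096 -0.0355  0.5415 -0.1995  0.1144]
tip [250. 314.]
```

View pics/tip4.png

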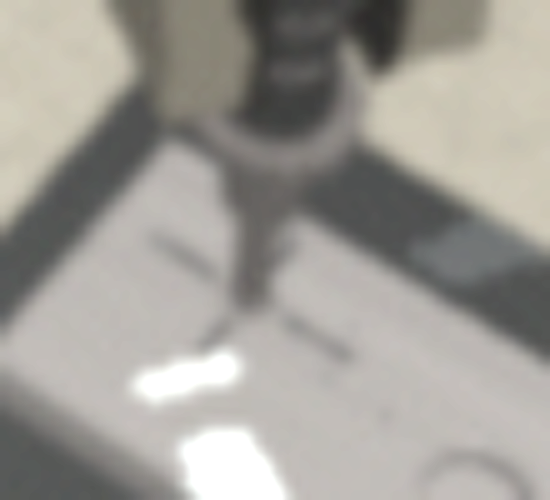

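Contact came at TCP z ≈ 0.116, exactly the dimple floor height, with no side force. The picture shows the nose entering at the cross (250,305). Now I press slowly in 0.5 mm steps; the weight offset is about −2.1 N.

Request:
carry_out(
  commands=[0, 0, -0.0125, 0, 1, 0, 0, 0, 0, 1],
)

```text
time_s: 10.45
tcp_pos: [0.5414, -0.1995, 0.1138]
eef_rot: [180.0, 0.0, -90.0]
contact_force: [0.5, -0.3, 0.2]
gripper_width: 0.0163
```

Request:
carry_out(
  commands=[0, 0, -0.0125, 0, 1, 0, 0, 0, 0, 1],
)

```text
time_s: 10.65
tcp_pos: [0.5414, -0.1995, 0.1133]
eef_rot: [-180.0, 0.0, -90.0]
contact_force: [-0.1, 0.2, -0.1]
gripper_width: 0.0162
```

Request:
carry_out(
  commands=[0, 0, -0.0125, 0, 1, 0, 0, 0, 0, 1],
)

```text
time_s: 10.85
tcp_pos: [0.5414, -0.1995, 0.1128]
eef_rot: [180.0, -0.0, -90.0]
contact_force: [-0.5, 0.4, 0.1]
gripper_width: 0.0163
```

Request:
carry_out(
  commands=[0, 0, -0.0125, 0, 1, 0, 0, 0, 0, 1],
)

```text
time_s: 11.05
tcp_pos: [0.5414, -0.1995, 0.1123]
eef_rot: [-180.0, -0.0, -90.0]
contact_force: [0.2, -0.5, 0.2]
gripper_width: 0.0159
```

Request:
carry_out(
  commands=[0, 0, -0.0125, 0, 1, 0, 0, 0, 0, 1],
)

```text
time_s: 11.25
tcp_pos: [0.5414, -0.1995, 0.1118]
eef_rot: [-180.0, 0.0, -90.0]
contact_force: [0.7, 0.5, 0.7]
gripper_width: 0.0165
```

Request:
carry_out(
  commands=[0, 0, -0.0125, 0, 1, 0, 0, 0, 0, 1],
)

```text
time_s: 11.45
tcp_pos: [0.5414, -0.1995, 0.1113]
eef_rot: [180.0, -0.0, -90.0]
contact_force: [0.0, 0.3, 1.0]
gripper_width: 0.0164
```

Request:
carry_out(
  commands=[0, 0, -0.0125, 0, 1, 0, 0, 0, 0, 1],
)

```text
time_s: 11.65
tcp_pos: [0.5414, -0.1995, 0.1108]
eef_rot: [-180.0, 0.0, -90.0]
contact_force: [-0.4, 0.8, -0.6]
gripper_width: 0.0161
```

Request:
carry_out(
  commands=[0, 0, -0.0125, 0, 1, 0, 0, 0, 0, 1],
)

```text
time_s: 11.85
tcp_pos: [0.5414, -0.1995, 0.1103]
eef_rot: [180.0, -0.0, -90.0]
contact_force: [0.5, 1.0, 0.4]
gripper_width: 0.0162
```

Request:
carry_out(
  commands=[0, 0, -0.0125, 0, 1, 0, 0, 0, 0, 1],
)

```text
time_s: 12.05
tcp_pos: [0.5414, -0.1995, 0.1098]
eef_rot: [-180.0, -0.0, -90.0]
contact_force: [0.1, -0.4, 1.3]
gripper_width: 0.0162
```

Request:
carry_out(
  commands=[0, 0, -0.0125, 0, 1, 0, 0, 0, 0, 1],
)

```text
time_s: 12.25
tcp_pos: [0.5414, -0.1995, 0.1093]
eef_rot: [180.0, -0.0, -90.0]
contact_force: [-0.5, 0.3, 1.0]
gripper_width: 0.0162
```

Request:
carry_out(
  commands=[0, 0, -0.0125, 0, 1, 0, 0, 0, 0, 1],
)

```text
time_s: 12.45
tcp_pos: [0.5414, -0.1995, 0.1088]
eef_rot: [-180.0, -0.0, -90.0]
contact_force: [-0.5, 0.2, 1.4]
gripper_width: 0.0162
```

Request:
carry_out(
  commands=[0, 0, -0.0125, 0, 1, 0, 0, 0, 0, 1],
)

```text
time_s: 12.65
tcp_pos: [0.5414, -0.1995, 0.1083]
eef_rot: [-180.0, 0.0, -90.0]
contact_force: [-0.8, -0.3, 0.2]
gripper_width: 0.0164
```

Request:
carry_out(
  commands=[0, 0, -0.0125, 0, 1, 0, 0, 0, 0, 1],
)

```text
time_s: 12.85
tcp_pos: [0.5414, -0.1995, 0.1078]
eef_rot: [180.0, -0.0, -90.0]
contact_force: [0.4, 0.5, 1.2]
gripper_width: 0.0159
```

Request:
carry_out(
  commands=[0, 0, -0.0125, 0, 1, 0, 0, 0, 0, 1],
)

```text
time_s: 13.05
tcp_pos: [0.5414, -0.1995, 0.1073]
eef_rot: [-180.0, 0.0, -90.0]
contact_force: [0.7, -1.0, 1.6]
gripper_width: 0.0162
```

Request:
carry_out(
  commands=[0, 0, -0.0125, 0, 1, 0, 0, 0, 0, 1],
)

```text
time_s: 13.25
tcp_pos: [0.5414, -0.1996, 0.1068]
eef_rot: [-180.0, -0.0, -90.0]
contact_force: [-0.4, -1.0, 0.8]
gripper_width: 0.0158
```

Request:
carry_out(
  commands=[0, 0, -0.0125, 0, 1, 0, 0, 0, 0, 1],
)

```text
time_s: 13.45
tcp_pos: [0.5414, -0.1995, 0.1063]
eef_rot: [-180.0, 0.0, -90.0]
contact_force: [-0.6, 1.1, 2.0]
gripper_width: 0.0161
```

Request:
carry_out(
  commands=[0, 0, -0.0125, 0, 1, 0, 0, 0, 0, 1],
)

```text
time_s: 13.65
tcp_pos: [0.5414, -0.1995, 0.1058]
eef_rot: [-180.0, -0.0, -90.0]
contact_force: [0.4, 0.6, 1.5]
gripper_width: 0.0164
```

Request:
carry_out(
  commands=[0, 0, -0.0125, 0, 1, 0, 0, 0, 0, 1],
)

```text
time_s: 13.85
tcp_pos: [0.5414, -0.1995, 0.1053]
eef_rot: [-180.0, 0.0, -90.0]
contact_force: [0.7, 0.5, 1.9]
gripper_width: 0.0158
```

Request:
carry_out(
  commands=[0, 0, -0.0125, 0, 1, 0, 0, 0, 0, 1],
)

```text
time_s: 14.05
tcp_pos: [0.5414, -0.1995, 0.1048]
eef_rot: [180.0, 0.0, -90.0]
contact_force: [-0.5, 0.9, 1.8]
gripper_width: 0.0163
```

Request:
carry_out(
  commands=[0, 0, -0.0125, 0, 1, 0, 0, 0, 0, 1],
)

```text
time_s: 14.25
tcp_pos: [0.5414, -0.1995, 0.1043]
eef_rot: [180.0, -0.0, -90.0]
contact_force: [1.2, 0.9, 1.2]
gripper_width: 0.0162
```

Request:
carry_out(
  commands=[0, 0, -0.0125, 0, 1, 0, 0, 0, 0, 1],
)

```text
time_s: 14.45
tcp_pos: [0.5414, -0.1995, 0.1038]
eef_rot: [-180.0, -0.0, -90.0]
contact_force: [-0.2, -0.9, 1.6]
gripper_width: 0.0159
```

Request:
carry_out(
  commands=[0, 0, -0.0125, 0, 1, 0, 0, 0, 0, 1],
)

```text
time_s: 14.65
tcp_pos: [0.5415, -0.1996, 0.1035]
eef_rot: [-180.0, -0.0, -90.0]
contact_force: [0.6, 0.3, 2.4]
gripper_width: 0.0162
```

Request:
carry_out(
  commands=[0, 0, -0.0125, 0, 1, 0, 0, 0, 0, 1],
)

```text
time_s: 14.85
tcp_pos: [0.5415, -0.1996, 0.1032]
eef_rot: [-180.0, -0.0, -90.0]
contact_force: [-0.7, 0.1, 5.3]
gripper_width: 0.0164
```

The trigger ramp has begun, at about 7.4 N push. I'm switching to finer steps.

Request:
carry_out(
  commands=[0, 0, -0.0075, 0, 1, 0, 0, 0, 0, 1],
)

```text
time_s: 15.05
tcp_pos: [0.5416, -0.1996, 0.103]
eef_rot: [-180.0, -0.0, -90.0]
contact_force: [-1.1, -0.0, 5.2]
gripper_width: 0.0163
```

Request:
carry_out(
  commands=[0, 0, -0.0075, 0, 1, 0, 0, 0, 0, 1],
)

```text
time_s: 15.25
tcp_pos: [0.5416, -0.1996, 0.1028]
eef_rot: [-180.0, -0.0, -90.0]
contact_force: [-1.7, 1.2, 7.3]
gripper_width: 0.016
```

Request:
carry_out(
  commands=[0, 0, -0.0075, 0, 1, 0, 0, 0, 0, 1],
)

```text
time_s: 15.45
tcp_pos: [0.5416, -0.1996, 0.1026]
eef_rot: [-180.0, -0.0, -90.0]
contact_force: [-1.5, -0.3, 7.1]
gripper_width: 0.0163
```

Request:
carry_out(
  commands=[0, 0, -0.0075, 0, 1, 0, 0, 0, 0, 1],
)

```text
time_s: 15.65
tcp_pos: [0.5417, -0.1996, 0.1024]
eef_rot: [-180.0, -0.0, -90.0]
contact_force: [-2.4, 0.8, 8.7]
gripper_width: 0.0165
```

Request:
carry_out(
  commands=[0, 0, -0.0075, 0, 1, 0, 0, 0, 0, 1],
)

```text
time_s: 15.85
tcp_pos: [0.5417, -0.1997, 0.1021]
eef_rot: [-180.0, -0.0, -90.0]
contact_force: [-1.1, 1.6, 8.7]
gripper_width: 0.0162
```

Request:
carry_out(
  commands=[0, 0, -0.0075, 0, 1, 0, 0, 0, 0, 1],
)

```text
time_s: 16.05
tcp_pos: [0.5417, -0.1997, 0.1017]
eef_rot: [-180.0, -0.0, -90.0]
contact_force: [-1.4, 0.3, 7.4]
gripper_width: 0.0159
```

Request:
carry_out(
  commands=[0, 0, -0.0075, 0, 1, 0, 0, 0, 0, 1],
)

```text
time_s: 16.25
tcp_pos: [0.5417, -0.1996, 0.1013]
eef_rot: [-180.0, -0.0, -90.0]
contact_force: [-0.2, 0.1, 5.9]
gripper_width: 0.0163
```

The force is past its peak and falling.

Request:
carry_out(
  commands=[0, 0, -0.0075, 0, 1, 0, 0, 0, 0, 1],
)

```text
time_s: 16.45
tcp_pos: [0.5414, -0.1995, 0.1005]
eef_rot: [-180.0, 0.0, -90.0]
contact_force: [-0.7, -1.2, 2.5]
gripper_width: 0.0161
```

Request:
carry_out(
  commands=[0, 0, -0.005, 0, 1, 0, 0, 0, 0, 1],
)

```text
time_s: 16.65
tcp_pos: [0.5414, -0.1995, 0.1001]
eef_rot: [180.0, 0.0, -90.0]
contact_force: [-0.4, -1.0, 1.9]
gripper_width: 0.0159
```

Push is down to about 4 N after 1.9 mm past the peak, so it should have snapped. I stop here and check for the pin in the side view.

```bash
python3 - <<'E'
from h import *
import pickle
F=[];c=cap('side');pickle.dump(c,open('side5.pkl','wb'))
for i in range(6): s=telemetry.get_state();F.append(np.r_[s['contact_force'],s['tcp_pos']]);cap('side')
m=np.mean(F,0);print(m.round(4))
o=[]
for f,t in ((pickle.load(open('side3.pkl','rb')),[.5407,-.1996,.1252]),(c,m[3:])):
    p=proj(f,[np.array(t)+[0,0,.035]])[0];x,y=(p-[20,25]).round().astype(int)
    print(p-[x,y])
    o.append(cv2.resize(f['frame'][y:y+50,x:x+40],None,fx=10,fy=10,interpolation=cv2.INTER_CUBIC))
cv2.imwrite('pics/pin5.png',np.clip(np.hstack(o)*1.8,0,255).astype(np.uint8)[:,:,::-1])
E
```

```text
[ 0.286   0.2839  2.4867  0.5414 -0.1995  0.1002]
[19.62360342 25.08577874]
[20.2917983  25.21254071]
```

View pics/pin5.png

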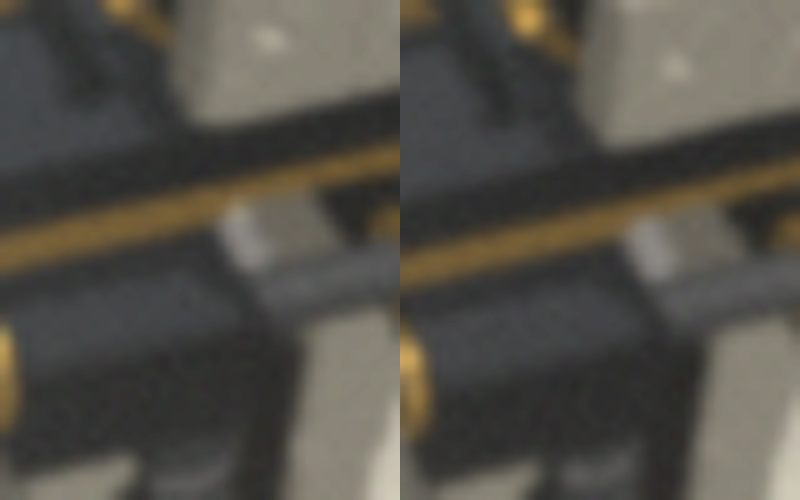

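The cap is hidden by the gripper body in this view, so the pin can't be seen. The force profile does show it: a peak of about 11 N, a fall over 1.5 mm, then a plateau near 4.6 N for the last 0.5 mm. I lift straight up and return to the same hole by the reverse path, and will check the pin after release.

Request:
carry_out(
  commands=[0, 0, 0.1, 0, 1, 0, 0, 0.2, 0, 1, 0, 0, 0.3, 0, 1, 0, 0, 0.5, 0, 1, 0, 0, 0.5, 0, 1, 0, 0, 0.5, 0, 1, 0, 0, 0.4275, 0, 1, 0, 0, 0, 0, 1],
)

```text
time_s: 17.8
tcp_pos: [0.5423, -0.1997, 0.2044]
eef_rot: [-179.8, -0.0, -90.0]
contact_force: [0.0, 0.2, -2.2]
gripper_width: 0.0166
```

Request:
carry_out(
  commands=[0.05, 0.4, 0, 0, 1, 0.08, 0.9, 0, 0, 1, 0.08, 0.9, 0, 0, 1, 0.08, 0.9, 0, 0, 1, 0.08, 0.9, 0, 0, 1, 0.08, 0.9, 0, 0, 1, 0.08, 0.9, 0, 0, 1, 0.08, 0.9, 0, 0, 1],
)

```text
time_s: 18.6
tcp_pos: [0.5646, 0.0704, 0.2002]
eef_rot: [179.9, -0.0, -90.0]
contact_force: [0.5, -0.0, -2.1]
gripper_width: 0.0163
```

Request:
carry_out(
  commands=[0, 0.345, 0, 0, 1, 0, 0, 0, 0, 1, 0, 0, 0, 0, 1, 0, 0, 0, 0, 1, 0, 0, 0, 0, 1],
)

```text
time_s: 19.1
tcp_pos: [0.5656, 0.0813, 0.2012]
eef_rot: [180.0, -0.0, -90.1]
contact_force: [0.1, 0.3, -1.2]
gripper_width: 0.0165
```

```bash
python3 - <<'E'
from h import *
import pickle
c=cap('side');pickle.dump(c,open('side6.pkl','wb'));s=telemetry.get_state();t=s['tcp_pos'];print(t,s['eef_rot'],s['contact_force'])
tip=proj(c,[t-[0,0,.087]])[0];x,y=(tip-[35,50]).astype(int)
for k in(.087,.073,.061,.041): print(k,((proj(c,[t-[0,0,k]])[0]-[x,y]+.5)*6-.5).round())
print('rack hole',((proj(c,[[.5663,.0822,.062]])[0]-[x,y]+.5)*6-.5).round())
o=cv2.resize(c['frame'][y:y+95,x:x+80],None,fx=6,fy=6,interpolation=cv2.INTER_CUBIC)
cv2.imwrite('pics/rk6.png',np.clip(o*1.6,0,255).astype(np.uint8)[:,:,::-1])
E
```

```text
[0.56569504 0.08138015 0.20131684] [ 1.79990040e+02 -1.87855843e-03 -9.01054712e+01] [ 0.74146321  1.07221195 -2.2319202 ]
0.087 [214. 305.]
0.073 [215. 268.]
0.061 [216. 235.]
0.041 [217. 179.]
rack hole [212. 436.]
```

View pics/rk6.png

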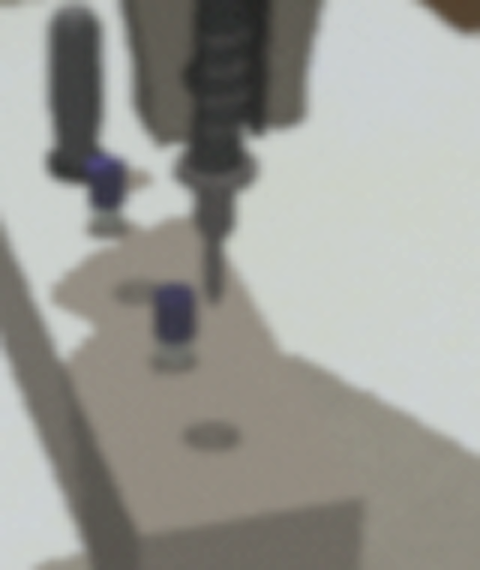

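The nose is at (214,300) and the empty end hole at (212,436), as predicted, and the deburrer and tubes are in place. I nudge y by +0.8 mm and x by +0.4 mm, then lower it.

Request:
carry_out(
  commands=[0.01, 0.02, -0.2, 0, 1, 0, 0, -0.4, 0, 1, 0, 0, -0.3, 0, 1, 0, 0, -0.25, 0, 1, 0, 0, -0.25, 0, 1, 0, 0, 0, 0, 1],
)

```text
time_s: 19.75
tcp_pos: [0.5654, 0.0827, 0.1437]
eef_rot: [179.9, -0.1, -90.0]
contact_force: [-0.3, -0.2, -1.7]
gripper_width: 0.0162
```

Request:
carry_out(
  commands=[0, 0, -0.25, 0, 1, 0, 0, -0.25, 0, 1, 0, 0, -0.25, 0, 1, 0, 0, -0.15, 0, 1, 0, 0, -0.1, 0, 1, 0, 0, 0, 0, 1, 0, 0, 0, 0, 1],
)

```text
time_s: 20.45
tcp_pos: [0.5664, 0.0831, 0.1055]
eef_rot: [-180.0, -0.0, -90.0]
contact_force: [-0.4, 0.5, -1.7]
gripper_width: 0.0161
```

Request:
carry_out(
  commands=[0, 0, -0.025, 0, 1, 0, 0, 0, 0, 1, 0, 0, 0, 0, 1],
)

```text
time_s: 20.75
tcp_pos: [0.5663, 0.0831, 0.1046]
eef_rot: [-180.0, 0.0, -90.0]
contact_force: [1.2, 0.6, -1.9]
gripper_width: 0.0162
```

Request:
carry_out(
  commands=[0, 0, -0.025, 0, 1, 0, 0, 0, 0, 1, 0, 0, 0, 0, 1],
)

```text
time_s: 21.05
tcp_pos: [0.5662, 0.0831, 0.1033]
eef_rot: [180.0, -0.0, -90.0]
contact_force: [-0.3, 0.0, -2.5]
gripper_width: 0.0164
```

Request:
carry_out(
  commands=[0, 0, -0.025, 0, 1, 0, 0, 0, 0, 1, 0, 0, 0, 0, 1],
)

```text
time_s: 21.35
tcp_pos: [0.5662, 0.0831, 0.1023]
eef_rot: [180.0, -0.0, -90.0]
contact_force: [-0.6, 1.0, -2.4]
gripper_width: 0.0163
```

Request:
carry_out(
  commands=[0, 0, -0.015, 0, 1, 0, 0, 0, 0, 1, 0, 0, 0, 0, 1],
)

```text
time_s: 21.65
tcp_pos: [0.5662, 0.0831, 0.1017]
eef_rot: [180.0, -0.0, -90.0]
contact_force: [0.0, -0.4, -1.8]
gripper_width: 0.016
```

Request:
carry_out(
  commands=[0, 0, -0.01, 0, 1, 0, 0, 0, 0, 1, 0, 0, 0, 0, 1],
)

```text
time_s: 21.95
tcp_pos: [0.5662, 0.0831, 0.1013]
eef_rot: [180.0, 0.0, -90.0]
contact_force: [0.1, -0.7, -0.9]
gripper_width: 0.0159
```

Request:
carry_out(
  commands=[0, 0, -0.0075, 0, 1, 0, 0, 0, 0, 1, 0, 0, 0, 0, 1],
)

```text
time_s: 22.25
tcp_pos: [0.5662, 0.0831, 0.1013]
eef_rot: [-180.0, -0.0, -90.0]
contact_force: [-1.8, 0.6, 1.7]
gripper_width: 0.0162
```

Request:
carry_out(
  commands=[0, 0, 0, 0, 0.55, 0, 0, 0, 0, 0.4, 0, 0, 0, 0, 0.2, 0, 0, 0, 0, 0, 0, 0, 0, 0, -0.3, 0, 0, 0, 0, -0.6, 0, 0, 0, 0, -1, 0, 0, 0, 0, -1],
)

```text
time_s: 23.05
tcp_pos: [0.5662, 0.0831, 0.101]
eef_rot: [180.0, -0.0, -90.0]
contact_force: [0.4, -0.0, 0.2]
gripper_width: 0.069
```

Request:
carry_out(
  commands=[0, 0, 0, 0, -1, 0, 0, 0, 0, -1, 0, 0, 0, 0, -1, 0, 0, 0, 0, -1, 0, 0, 0, 0, -1, 0, 0, 0, 0, -1],
)

```text
time_s: 23.65
tcp_pos: [0.5662, 0.0831, 0.1011]
eef_rot: [-180.0, 0.0, -90.0]
contact_force: [0.7, 0.5, 0.1]
gripper_width: 0.0877
```

The flange seated (force flipped to +1.7 N) and the punch is released. I retreat and look.

Request:
carry_out(
  commands=[0, 0, 0.3, 0, -1, 0, 0, 0.6, 0, -1, 0, 0, 0.7, 0, -1, 0, 0, 0.7, 0, -1, 0, 0, 0.7, 0, -1, 0, 0, 0.7, 0, -1],
)

```text
time_s: 24.25
tcp_pos: [0.5661, 0.0829, 0.2514]
eef_rot: [-179.9, 0.0, -90.0]
contact_force: [0.4, 0.2, -0.8]
gripper_width: 0.0877
```

Request:
carry_out(
  commands=[-0.45, 0.76, 0, 0.96, -1, -0.45, 0.76, 0, 0.96, -1, -0.45, 0.76, 0, 0.96, -1, -0.45, 0.76, 0, 0.96, -1, -0.45, 0.76, 0, 0.96, -1, -0.45, 0.76, 0, 0.96, -1, -0.45, 0.76, 0, 0.96, -1, -0.45, 0.76, 0, 0.96, -1],
)

```text
time_s: 25.05
tcp_pos: [0.4213, 0.3274, 0.2503]
eef_rot: [-179.9, 0.0, -59.1]
contact_force: [1.1, 0.6, 0.4]
gripper_width: 0.0872
```

Request:
carry_out(
  commands=[-0.45, 0.76, 0, 0.96, -1, -0.45, 0.76, 0, 0.96, -1, -0.45, 0.76, 0, 0.96, -1, -0.45, 0.76, 0, 0.96, -1, -0.45, 0.76, 0, 0.96, -1, -0.45, 0.76, 0, 0.96, -1, -0.45, 0.76, 0, 0.96, -1, 0, 0, 0, 0, -1],
)

```text
time_s: 25.85
tcp_pos: [0.2943, 0.5421, 0.2495]
eef_rot: [-180.0, 0.0, -32.1]
contact_force: [0.1, -0.2, -0.2]
gripper_width: 0.0876
```

```bash
python3 - <<'E'
from h import *
import pickle
o=np.zeros((600,800,3),np.uint8)
b=[]
for n,y,x,h,w in(('side',140,250,60,45),('top',165,215,40,40)):
    f0=pickle.load(open(n+'0.pkl','rb'))['frame'];c=cap(n);pickle.dump(c,open(n+'7.pkl','wb'))
    k=6 if n=='side' else 5
    g=lambda a:cv2.resize(a[y:y+h,x:x+w],None,fx=k,fy=k,interpolation=cv2.INTER_CUBIC)
    b.append(np.hstack([g(f0),g(c['frame'])]))
    # rest of rack unchanged?
    Y,X,H,W=(105,225,60,38) if n=='side' else (160,125,60,90)
    print(n,abs(f0[Y:Y+H,X:X+W].astype(int)-c['frame'][Y:Y+H,X:X+W]).max(2).mean())
o[:360,:540]=b[0];o[365:565,:400]=b[1]
f=c['frame'];o[365:600,405:800]=cv2.resize(f[160:220,125:265],(395,169))[0:1]*0
o[365:365+169,405:800]=cv2.resize(f[160:220,125:265],(395,169))
cv2.imwrite('pics/fin7.png',np.clip(o*1.5,0,255).astype(np.uint8)[:,:,::-1])
E
```

```text
side 1.9451754385964912
top 2.4094444444444445
```

View pics/fin7.png

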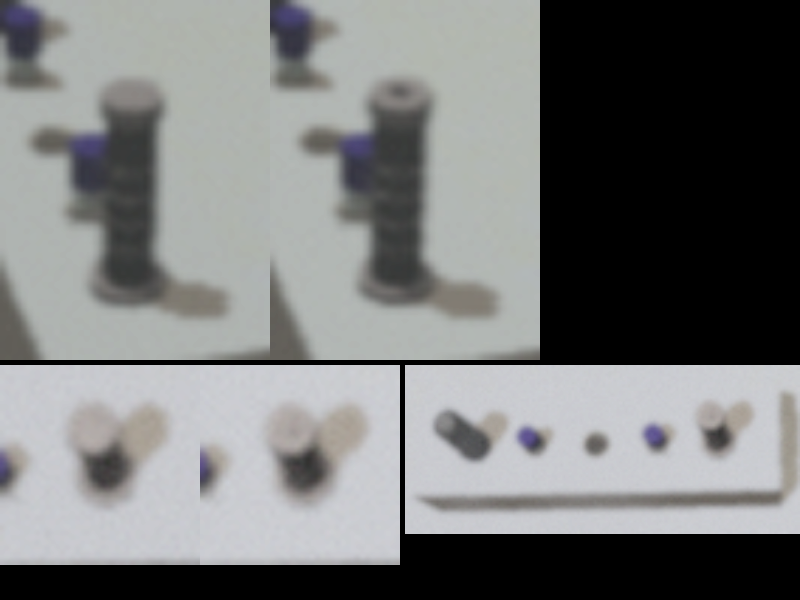

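The before/after pair shows the punch upright on its flange in the same place. The cap now has a small dark feature at its centre (side crop 400,90) that was not there before: the pin is out. Deburrer and tubes are unchanged.

```bash
python3 -c "
from h import *
print(r.close_job(), telemetry.get_state()['time_s'])"
```

```text
the job is handed in; nothing more can be done
the job is handed in; nothing more can be done
```

The job is done and handed in at about 26 s of the 72 s allowed; no verdict was reported. The punch fired in the dimple and stands back upright on its flange in the end hole it came from.

- **Press:** The point touched down at the dimple's floor height, with no side force above sensor noise at first contact. I then pressed in 0.3–0.5 mm steps. The push rose to about 11 N after roughly 12–14 mm of travel, then fell to a steady 4.6 N. I stopped within about 0.5 mm of the snap, before it bottomed out. During the trigger ramp I read a side force of 1–2.4 N, mostly in x, which died away as it snapped.
- **Pin:** Before and after pictures show a new small feature at the centre of the cap, which fits the pin standing out. I could not see it during the press because the gripper hid the cap, so at that point I relied on the force alone.
- **Rack:** The flange contact showed in the force reading before I let go. The last pictures show the punch upright and the deburring tool and tubes where they were.
- **Disagreement:** The two cameras placed the dimple about 1.2 mm apart. I settled it with a close look at the tip just above the dimple before lowering it.

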